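Screw a lever bolt down snug on a wooden offcut and fold its lever closed

ROBOT

A 6-joint arm with a two-finger parallel gripper is mounted at the origin on a cart in front of the work surface, level with it; the furniture and walls round the work are solid. World frame = base frame: x ahead of the robot, y to its left, z up, the work surface at z = 0. Lengths are in m, angles in rad, forces in N, time in s.
With the tool pointing down it reaches from about 0.275 to 0.825 m from the base axis. Payload 4.9 kg.
Tool frame: the origin (TCP) lies at the very end of the fingers, on their centre line; the grasp point (between the pads) lies 19 mm behind it; z points along the fingers, y is the line along which they close (so a half turn about z gives the same grasp; the last joint's range is limited). The gripper opens to 85 mm and grips with 20 to 120 N. Pads are 22 mm wide; open, the fingers measure 114 mm over their backs; the gripper's body (76 mm by 85 mm) begins 54 mm behind the grasp point. The pads swing forward as they close: fully open they stand 13 mm farther back than shut.
Start: joints at [-1.238, 0.326, -0.193, 1.052, 0, 1.437], TCP at [0.248, -0.491, 0.199] pointing down, gripper open.
Joint ranges: [-2.65, 2.65], [-0.97, 1.79], [-1.3, 1.35], [-1.93, 2.1], [-1.47, 1.37], [-3.14, 3.14]. Speed limits (rad/s): [2.57, 2.57, 3.14, 3.14, 3.14, 3.14].

INTERFACE

Orientations are given as a unit quaternion [x, y, z, w].
In Python, from rig import sense, get_image, close_job gives the robot as it stands.
- The arm moves only by the tool carry_out, never from a script. Its argument "targets" is a list of rows, each a list of 6 numbers: the shift along the world's x, y, z as a fraction of full scale, then the turn, a rotation vector about the world's x, y, z as a fraction of full scale. In form: [[x, y, z, rx, ry, rz], ...]. A call has 1 to 20 rows; each row shifts and turns the commanded pose from where the row before left it; what a row does not reach is not made up. Full scale, the value 1, is 0.15 m for a shift and 30 degrees for a turn. A row lasts 1/8 s, in which the tool goes at most 62.5 mm and 10.7 degrees, less where a joint would pass 70% of its speed; a pose out of reach is approached as far as the arm can. A call with a number of a shift or a turn outside -1 to 1 is refused whole. A call with a gripper value outside its range is refused whole. "jaw" is the opening in per cent of the stroke, from 0 (shut) to 100 (fully open), set as the call begins (left out, the last holds). The fingers move at their own pace and stop on an object; "newtons" is the grip in N (left out, the last holds). Time passes only in rows, so rows that do not move let the fingers close. It gives the time, the measured TCP pose, the force, the opening and the grip force at its end, in the units of the state.
- sense(): the state, without advancing time (a new reading comes with each control period).
- get_image(name): name is "scene" or "top"; returns a dict with "pixels" (400x640x3 uint8, red, green, blue), "mtx" (3x3 intrinsics, pixels), "k1" (the pictures are not rectified: a ray, as slopes to the right and down, at radius r is drawn at 1 + k1 r^2 times it, then the intrinsics apply), "extrinsics" (4x4, takes a point from camera to world coordinates). Camera axes: x right, y down, z forward; pixel columns grow to the right and rows downward; lengths in m; the calibration is good to about 2 mm. A picture is of the moment at which its call begins. There is no depth.
- close_job(): hands the job in; it is judged then, once.
The state is a dict: "t": time; "joint_pos": joint angles; "qvel": joint speeds; "tau": joint torques, N m; "ee_pos": TCP position; "tcp_rot": TCP orientation; "contact_force": force on the tool from outside, world axes, zero at the start; "wrist_torque": the same for the moment, N m; "width": finger opening in m; "grip_force": force on a finger pad.
Only numpy, scipy, OpenCV 4.12 (cv2) and the standard library are available. Lean on these libraries where they do the work, as an engineer would, in place of code of your own. Each camera call takes 0.05 s, during which the arm holds its last target. There are 200 camera calls.

TASK

Clamp the pine offcut in the blue hold-down jig for carving. Screw the clamp bolt in, clockwise, by its upright red lever until you feel it just snug on the wood, without forcing it tighter; then fold the lever down all the way so that it locks the wood, and let go. Leave the other things on the bench alone.

Things in the scene. Friction and masses are not known exactly. Their poses are not given: they have to be found in the camera images.
- jig: Hold-down jig bolted to the worktop: aluminium base 150 (x) x 128 (y) x 10 mm, low fences, and a blue bridge 40 (x) x 108 (y) mm on two pillars, its top 78 mm above the worktop, with a round boss (32 mm across) to 83 mm. Origin: centre of the base's underside; z up through the bolt's axis; x along the wood.
- bolt: Upright steel clamp bolt in the middle of the bridge, turning about the jig's z axis; a forked head (24 mm) carries the red lever. Its x axis is level and is the way the lever folds down. Clockwise from above screws it in, 16 mm per turn; running free takes about 0.06 N m, sinking all the while. Its round steel foot (38 mm) presses on the wood. Origin on the axis, 26 mm under the lever pin.
- lever_pin (a point): Centre of the pin in the bolt's head on which the lever folds, on the bolt's axis, 108 to 112 mm above the worktop at the start, sinking with the bolt by up to 14 mm. The pin lies level, along the bolt's y axis.
- lever_tip (a point): End of the red lever, 68 mm from the pin. The lever is a flat bar 10 mm thick (the bolt's x, the way it folds) and 22 mm wide (along the pin), from 12 to 68 mm from the pin; grip it across its thickness. Standing up it is the handle by which the bolt is turned.
- lever (a joint): Angle of the lever: 0 stands upright (open), 1.57 rad lies level (closed), folding only towards the bolt's +x. It stays wherever it is left, by friction (0.12 N m); folding it down draws its cam tight, so on a snug bolt the torque rises steadily to about 0.2 N m.
- pine: Pine offcut 45 x 110 x 21 mm lying flat between the fences under the bridge and the bolt's foot. Origin: centre of its underside; y along its length. The foot starts 3 to 13 mm above it; this gap cannot be read, as the wear of the foot differs. Snug: the turning torque has risen to 0.2 to 0.3 N m (foot pressing some 20 to 25 N), about 0.3 rad of turning after touching; 0.5 N m is too tight.
- quench_tin: Bystander, to be left alone: open grey steel tin, 76 mm across, 105 mm tall.
- wheel_dresser: Bystander, to be left alone: dark grey wheel dresser, 240 mm long, lying.
- tape_measure: Bystander, to be left alone: black and yellow tape measure, 64x77x35 mm.
- compound_green: Bystander, to be left alone: bar of polishing compound in a pale wrapper with green end, 35x111x34 mm.
Things that resemble listed ones, but are neither listed nor needed, are in the scene too. Leave any black look-alike of the pine alone.

How it is judged:
By the outcome, as a careful person would: the job done as asked, in the order asked, and still so for the second after the job is handed in, with the robot touching nothing.
It also fails if it takes over 70 s, if anything falls off the work surface, if the arm or the gripper's body presses on something with over 40 N, if the wrist force passes 120 N, or if a joint passes its speed limit or range.

## Working session

There is one attempt and no reset: what is moved stays moved. The work goes in short steps, Python scripts to look and compute and a tool call to move; the robot and the scene stay as the last step left them, time stands still between calls to the robot, and variables do not carry over. Pictures are saved under pics/ and viewed, at most 10 in all, crops included, and the job is handed in when it is done.

Besides the shell and the picture viewer there is one more tool, called by a JSON object that holds its "op" and its "data". carry_out: Moves the arm, as the interface text tells. Its arguments: {"type":"object","properties":{"targets":{"type":"array"},"jaw":{"type":"number"},"newtons":{"type":"number"}},"required":["targets"]}

```bash
mkdir -p pics; ls; cat > h.py <<'E'
import numpy as np, cv2
from rig import sense, get_image, close_job
def ray(im,u,v):
    K=im["mtx"];K=np.array(K);d=np.array([(u-K[0,2])/K[0,0],(v-K[1,2])/K[1,1]])
    s=d.copy()
    for _ in range(20): s=d/(1+im["k1"]*(s@s))
    T=np.array(im["extrinsics"]);r=T[:3,:3]@np.array([s[0],s[1],1]);return T[:3,3],r/np.linalg.norm(r)
def proj(im,p):
    T=np.array(im["extrinsics"]);c=T[:3,:3].T@(np.array(p)-T[:3,3]);s=c[:2]/c[2];s=s*(1+im["k1"]*(s@s))
    K=np.array(im["mtx"]);return K[:2,:2]@s+K[:2,2]
def tri(a,b):
    A=np.zeros((3,3));y=np.zeros(3)
    for o,r in(a,b):
        P=np.eye(3)-np.outer(r,r);A+=P;y+=P@o
    p=np.linalg.solve(A,y);return p,[np.linalg.norm((np.eye(3)-np.outer(r,r))@(p-o)) for o,r in(a,b)]
def onz(a,z): o,r=a; return o+r*(z-o[2])/r[2]
E
python3 - <<'E'
from h import *
for n in("scene","top"):
    im=get_image(n);cv2.imwrite(f"pics/{n}0.png",im["pixels"][:,:,::-1]);print(n,np.round(im["extrinsics"],3).tolist(),im["mtx"],im["k1"])
print(sense())
E
```

```text
pics
scene [[-0.829, -0.283, 0.482, 0.075], [-0.559, 0.445, -0.699, 0.633], [-0.017, -0.849, -0.527, 0.694], [0.0, 0.0, 0.0, 1.0]] [[478.85566237   0.         320.12236836]
 [  0.         478.85566237 204.28515156]
 [  0.           0.           1.        ]] -0.12551301065360632
top [[0.02, -0.992, 0.127, 0.449], [-1.0, -0.018, 0.019, -0.152], [-0.017, -0.127, -0.992, 1.108], [0.0, 0.0, 0.0, 1.0]] [[378.96393678   0.         322.4245422 ]
 [  0.         378.96393678 199.62060775]
 [  0.           0.           1.        ]] 0.029281517480798065
{'t': 0.1, 'joint_pos': array([-1.23821455e+00,  3.26832751e-01, -1.93479557e-01,  1.05197044e+00,
       -1.85455280e-05,  1.43662480e+00]), 'qvel': array([ 0.00056935, -0.00106086,  0.00218784,  0.00128313,  0.00315471,
        0.00065918]), 'tau': array([ 1.29686061e-03, -4.44240439e+01,  2.63038409e+01,  7.88556266e-03,
       -1.08624711e-04,  1.76489650e-06]), 'ee_pos': array([ 0.24733094, -0.49063313,  0.19840195]), 'tcp_rot': array([ 9.72890775e-01,  2.31263893e-01, -8.28366539e-05, -7.38638617e-04]), 'contact_force': array([ 0.21174573, -0.11978019, -0.1954917 ]), 'wrist_torque': array([ 0.02386638, -0.02270584, -0.00511557]), 'grip_force': 0.0, 'width': 0.0853577798459743}
```

View pics/scene0.png

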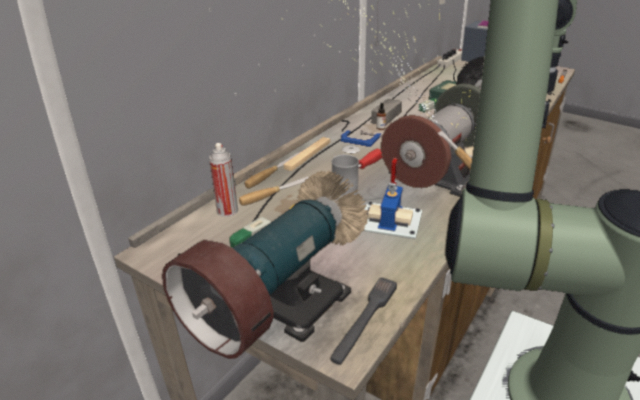

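View pics/top0.png

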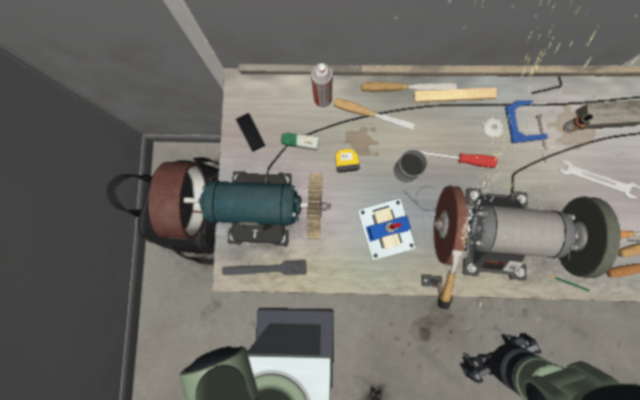

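The jig stands at about (393,212) in the scene view and (388,228) in the top view. The grinding wheel is to its right and the buffing wheel to its left. I'll enlarge both.

```bash
python3 - <<'E'
from h import *
a=cv2.imread("pics/scene0.png")[145:245,345:435];b=cv2.imread("pics/top0.png")[190:270,345:435]
a=cv2.resize(a,(396,440),interpolation=cv2.INTER_CUBIC);b=cv2.resize(b,(396,352),interpolation=cv2.INTER_CUBIC)
b=cv2.copyMakeBorder(b,0,88,0,0,cv2.BORDER_CONSTANT)
cv2.imwrite("pics/c1.png",np.hstack([a,b]))
E
```

```text
(no output)
```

View pics/c1.png

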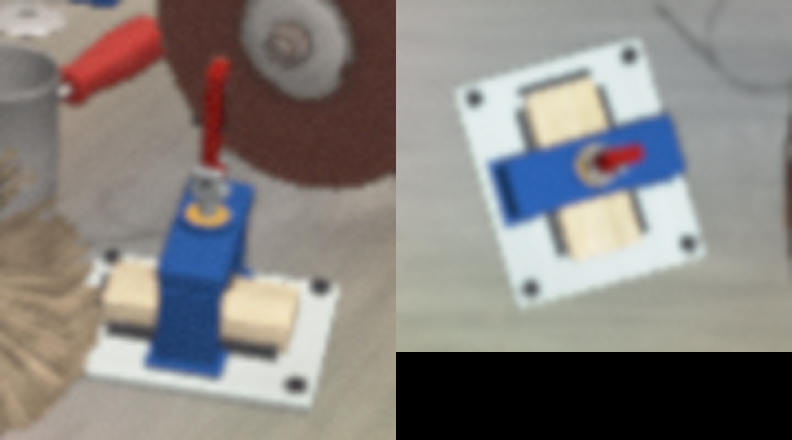

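```bash
cat > fit.py <<'E'
from h import *
from scipy.optimize import minimize
B=np.array([[x,y] for x in(0,1) for y in(0,1)])
def model(im,p,box,S=8):
    x,y,zp,yaw,al=p;c,s=np.cos(yaw),np.sin(yaw);pts=[]
    for l in(.012,.068):
        for a in(-.005,.005):
            for b in(-.011,.011):
                X=l*np.sin(al)+a*np.cos(al);Z=l*np.cos(al)-a*np.sin(al)
                pts.append(proj(im,[x+c*X-s*b,y+s*X+c*b,zp+Z]))
    u0,v0,u1,v1=box;q=((np.array(pts)+.5-[u0,v0])*S*16).astype(np.int32)
    m=np.zeros(((v1-v0)*S,(u1-u0)*S),np.uint8);cv2.fillConvexPoly(m,cv2.convexHull(q),255,shift=4)
    m=cv2.resize(m,(u1-u0,v1-v0),interpolation=cv2.INTER_AREA)/255.
    return cv2.GaussianBlur(m,(0,0),.7)
def red(im,box):
    u0,v0,u1,v1=box;r=np.array(im["pixels"])[v0:v1,u0:u1].astype(float)
    return np.clip((r[...,0]-np.maximum(r[...,1],r[...,2])-25)/115.,0,1.2)
def fit(ims,boxes,p0,yaws,al0=0,freeal=False):
    R=[red(i,b) for i,b in zip(ims,boxes)];out=[]
    for yw in yaws:
        def f(d):
            p=[p0[0]+d[0]*.01,p0[1]+d[1]*.01,p0[2]+d[2]*.01,yw,al0+(d[5]*.3 if freeal else 0)]
            e=0
            for k,(i,b) in enumerate(zip(ims,boxes)):
                m=model(i,p,b);g=(m*R[k]).sum()/max((m*m).sum(),1e-6)
                e+=((np.clip(g,.6,1.3)*m-R[k])**2).sum()
            return e+3*((p[2]-p0[2])/.004)**2*.05
        r=minimize(f,np.zeros(6),method="Nelder-Mead",options=dict(maxfev=250,initial_simplex=np.vstack([np.zeros(6),np.eye(6)*.4])))
        out.append((r.fun,yw,p0[0]+r.x[0]*.01,p0[1]+r.x[1]*.01,p0[2]+r.x[2]*.01,al0+(r.x[5]*.3 if freeal else 0)))
    return sorted(out)
E
python3 - <<'E'
from fit import *
s=get_image("scene");t=get_image("top")
f=lambda x,y:(345+(x-396)/4.4,190+y/4.4)
cs=[onz(ray(t,*f(*c)),.01) for c in((458,88),(637,38),(706,256),(520,306))]
cs=np.array(cs);C=cs.mean(0);print(np.round(cs,3),C, [np.linalg.norm(cs[i]-cs[i-1]) for i in range(4)])
d=(cs[0]+cs[1]-cs[2]-cs[3]);print("jig yaw",np.degrees(np.arctan2(d[1],d[0])))
g=lambda x,y:(345+x/4.4,145+y/4.4)
print("tip",tri(ray(s,*g(218,62)),ray(t,400,224.5)));P=tri(ray(s,*g(209,182)),ray(t,391,226.8));print("pin",P)
bs=(383,152,404,186);bt=(385,218,408,234)
for r in fit([s,t],[bs,bt],[C[0],C[1],.11],np.radians(np.arange(0,180,12)))[:6]: print(np.round(r,4),np.degrees(r[1]))
E
```

```text
[[ 0.562 -0.238  0.01 ]
 [ 0.597 -0.356  0.01 ]
 [ 0.455 -0.399  0.01 ]
 [ 0.42  -0.279  0.01 ]] [ 0.50850048 -0.31821032  0.01      ] [np.float64(0.1471468674162058), np.float64(0.12299251063037814), np.float64(0.1485077685865934), np.float64(0.1251354449423757)]
jig yaw 16.641138613241726
tip (array([ 0.51242756, -0.32482762,  0.17469286]), [np.float64(0.0016433021372979323), np.float64(0.0016433021372979043)])
pin (array([ 0.50946609, -0.31475535,  0.10445958]), [np.float64(0.0004623175795932986), np.float64(0.00046231757959334593)])
[ 9.2009  0.4189  0.511  -0.3157  0.11    0.    ] 24.000000000000004
[13.9161  0.2094  0.5102 -0.3149  0.1114  0.    ] 12.000000000000002
[14.8574  0.6283  0.5121 -0.3181  0.1096  0.    ] 36.0
[23.4492  0.      0.5106 -0.3154  0.1111  0.    ] 0.0
[24.6522  0.8378  0.5122 -0.3189  0.109   0.    ] 48.00000000000001
[33.0254  2.9322  0.5102 -0.3161  0.1108  0.    ] 168.0
```

```bash
python3 - <<'E'
from fit import *
s=get_image("scene");t=get_image("top")
print(proj(t,sense()["ee_pos"]),proj(t,[.51,-.317,.25]))
bs=(383,152,404,186);bt=(385,218,408,234)
for r in fit([s,t],[bs,bt],[.511,-.316,.11],np.radians(np.arange(14,36,3))): print(np.round(r,4),np.degrees(r[1]))
# grinder wheel extents: left face / top, buff wheel
print(onz(ray(t,434,225),.12),onz(ray(t,447,300),.1),onz(ray(t,330,205),.12))
E
```

```text
[476.25407205 341.24376106] [402.42050106 222.76461357]
[ 9.2229  0.4014  0.5111 -0.3157  0.1102  0.    ] 23.0
[ 9.8158  0.4538  0.5111 -0.3156  0.1103  0.    ] 26.0
[ 9.8504  0.3491  0.5109 -0.3155  0.1105  0.    ] 20.0
[10.983   0.5061  0.5111 -0.3158  0.1101  0.    ] 29.000000000000004
[11.0778  0.2967  0.5104 -0.3151  0.1112  0.    ] 17.0
[12.5596  0.5585  0.5111 -0.3163  0.1101  0.    ] 32.0
[12.6506  0.2443  0.5105 -0.315   0.111   0.    ] 14.0
[14.3432  0.6109  0.5113 -0.3165  0.1101  0.    ] 35.0
[ 0.51497924 -0.42306481  0.12      ] [ 0.32451955 -0.45770103  0.1       ] [ 0.5621749  -0.15328749  0.12      ]
```

{"op": "carry_out", "data": {"targets": [[0,0,0.17,0,0,0.34],[0,0,0.17,0,0,0.34],[0,0.1455,0.17,0,0,0.34],[0,0.1455,0.16,0,0,0.34],[0,0.1455,0,0,0,0.34],[0,0.1455,0,0,0,0.34],[0,0.1455,0,0,0,0.34],[0,0.1455,0,0,0,0.34],[0.17,0.1455,0,0,0,0.34],[0.17,0.1455,0,0,0,0.34],[0.17,0,0,0,0,0.34],[0.17,0,0,0,0,0.34],[0.17,0,0,0,0,0.34],[0.17,0,0,0,0,0.34],[0.17,0,0,0,0,0.34],[0.17,0,0,0,0,0.34],[0.17,0,0,0,0,0.34],[0.17,0,0,0,0,0.34],[0,0,0,0,0,0.34],[0,0,0,0,0,0.34]], "jaw": 50, "newtons": 25}}

```text
t: 2.8
ee_pos: [0.5028, -0.3163, 0.2991]
tcp_rot: [-0.431, 0.902, 0.0, -0.0]
contact_force: [-0.6, -0.8, 0.0]
width: 0.0429
grip_force: 0.0
```

{"op": "carry_out", "data": {"targets": [[0.055,0,0,0,0,0.344],[0,0,0,0,0,0.344],[0,0,0,0,0,0.344],[0,0,0,0,0,0.344],[0,0,0,0,0,0.344],[0,0,0,0,0,0.344],[0,0,0,0,0,0]]}}

```text
t: 3.68
ee_pos: [0.5107, -0.3165, 0.2994]
tcp_rot: [0.832, -0.555, -0.0, -0.0]
contact_force: [0.5, 0.5, 0.3]
width: 0.0426
grip_force: 0.0
```

```bash
python3 - <<'E'
from fit import *
q=sense();print(q["joint_pos"],q["ee_pos"],q["contact_force"],q["wrist_torque"],np.degrees(2*np.arctan2(q["tcp_rot"][1],q["tcp_rot"][0])))
s=get_image("scene");a=s["pixels"][60:260,280:500,::-1];cv2.imwrite("pics/s2.png",cv2.resize(a,None,fx=3,fy=3))
E
```

```text
[-6.77646202e-01  3.85011340e-01  1.47276343e-01  1.33334895e+00
  1.18700812e-05 -2.64188473e+00] [ 0.51071563 -0.31653247  0.29943496] [0.48008073 0.53806345 0.34893108] [-0.01738334 -0.04953509 -0.00810281] -67.45742252001423
```

View pics/s2.png

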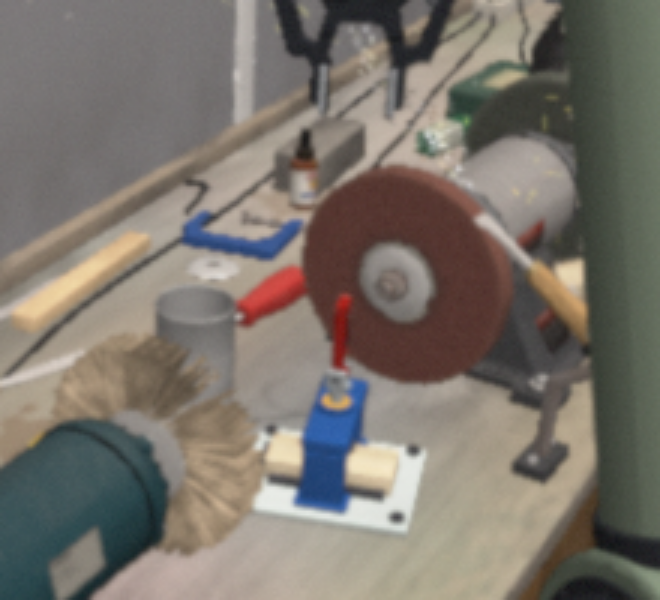

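The view shows the jaws straight above the lever (tip at 345,300 in the crop) with clear space around it. I'll go down and grip.

{"op": "carry_out", "data": {"targets": [[0,0,-0.2,0,0,0.015],[0,0,-0.2,0,0,0],[0,0,-0.2,0,0,0],[0,0,-0.2,0,0,0],[0,0,-0.1,0,0,0],[0,0,-0.095,0,0,0],[0,0,0,0,0,0]]}}

```text
t: 4.6
ee_pos: [0.5105, -0.3163, 0.1497]
tcp_rot: [0.834, -0.551, -0.001, -0.0]
contact_force: [-0.2, 0.1, -0.3]
width: 0.0428
grip_force: 0.0
```

{"op": "carry_out", "data": {"targets": [[0,0,0,0,0,0],[0,0,0,0,0,0],[0,0,0,0,0,0],[0,0,0,0,0,0],[0,0,0,0,0,0],[0,0,0,0,0,0]], "jaw": 0, "newtons": 60}}

```text
t: 5.35
ee_pos: [0.5108, -0.3165, 0.1503]
tcp_rot: [0.834, -0.551, -0.0, -0.0]
contact_force: [0.0, -0.5, 0.3]
width: 0.0002
grip_force: 0.0
```

```bash
cat > st.py <<'E'
from h import *
q=sense();print("t",round(q["t"],2),"p",np.round(q["ee_pos"],4),"F",np.round(q["contact_force"],1),"M",np.round(q["wrist_torque"],3),"w",round(q["width"],4),"g",q["grip_force"],"j6",q["joint_pos"][5].round(3),"yaw",np.degrees(2*np.arctan2(q["tcp_rot"][1],q["tcp_rot"][0])).round(2),"tau6",q["tau"][5].round(3))
E
python3 st.py; sleep 0; python3 st.py
```

```text
t 5.35 p [ 0.5108 -0.3165  0.1503] F [ 0.  -0.5  0.3] M [-0.031  0.018 -0.021] w 0.0002 g 0.0 j6 -2.652 yaw -66.88 tau6 0.0
t 5.35 p [ 0.5108 -0.3165  0.1503] F [ 0.  -0.5  0.3] M [-0.031  0.018 -0.021] w 0.0002 g 0.0 j6 -2.652 yaw -66.88 tau6 0.0
```

```bash
python3 - <<'E'
from h import *
s=get_image("scene");t=get_image("top")
a=cv2.resize(s["pixels"][130:230,340:440,::-1],(400,400),interpolation=2);b=cv2.resize(t["pixels"][180:280,345:445,::-1],(400,400),interpolation=2)
cv2.imwrite("pics/s3.png",np.hstack([a,b]));print(proj(s,[.511,-.3165,.15]),proj(t,[.511,-.3165,.15]))
E
```

```text
[393.59258505 169.6514098 ] [394.56036603 225.01773999]
```

View pics/s3.png

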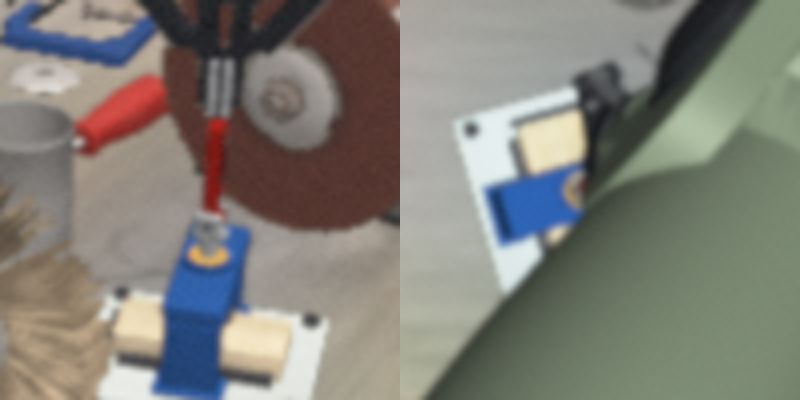

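The gripper closed on nothing. The finger ends show at about (394.5,158) and the lever's red starts just under them. I'll compare the predicted and seen finger ends.

```bash
python3 - <<'E'
from h import *
s=get_image("scene")
for z in(.2994,.31,.33,.35,.15,.16,.18,.2): print(z,proj(s,[.511,-.3165,z]))
a=cv2.resize(s["pixels"][110:200,360:430,::-1],None,fx=6.6,fy=6.6,interpolation=0)
b=cv2.resize(cv2.imread("pics/s2.png")[60:160,250:450],(462,231))
b=cv2.resize(cv2.imread("pics/s2.png")[0:200,250:450],(594,594)) if 0 else b
cv2.imwrite("pics/s4.png",a)
p=s["pixels"][140:185,388:402].astype(int)
for v in range(0,45,2): print(140+v,[tuple(x) for x in p[v,3:10:2]])
E
```

```text
0.2994 [397.50128929 111.61098117]
0.31 [397.78654695 107.20721607]
0.33 [398.32711537  98.79156571]
0.35 [398.87050162  90.23543571]
0.15 [393.59258505 169.6514098 ]
0.16 [393.84693247 165.99387132]
0.18 [394.35896987 158.58367134]
0.2 [394.87536657 151.04505685]
140 [(np.int64(37), np.int64(41), np.int64(42)), (np.int64(37), np.int64(39), np.int64(43)), (np.int64(76), np.int64(56), np.int64(53)), (np.int64(62), np.int64(53), np.int64(55))]
142 [(np.int64(41), np.int64(40), np.int64(45)), (np.int64(36), np.int64(39), np.int64(41)), (np.int64(49), np.int64(42), np.int64(44)), (np.int64(46), np.int64(45), np.int64(47))]
144 [(np.int64(42), np.int64(43), np.int64(47)), (np.int64(76), np.int64(76), np.int64(78)), (np.int64(60), np.int64(62), np.int64(63)), (np.int64(72), np.int64(74), np.int64(76))]
146 [(np.int64(60), np.int64(60), np.int64(63)), (np.int64(127), np.int64(126), np.int64(128)), (np.int64(95), np.int64(94), np.int64(97)), (np.int64(131), np.int64(130), np.int64(131))]
148 [(np.int64(62), np.int64(64), np.int64(65)), (np.int64(123), np.int64(124), np.int64(123)), (np.int64
[... 2726 characters left out ...]
p.int64(127), np.int64(25), np.int64(21)), (np.int64(110), np.int64(69), np.int64(63)), (np.int64(93), np.int64(66), np.int64(58))]
180 [(np.int64(116), np.int64(52), np.int64(48)), (np.int64(128), np.int64(33), np.int64(29)), (np.int64(137), np.int64(115), np.int64(113)), (np.int64(128), np.int64(119), np.int64(115))]
182 [(np.int64(135), np.int64(93), np.int64(92)), (np.int64(134), np.int64(62), np.int64(60)), (np.int64(148), np.int64(98), np.int64(94)), (np.int64(143), np.int64(136), np.int64(132))]
184 [(np.int64(157), np.int64(155), np.int64(155)), (np.int64(168), np.int64(163), np.int64(164)), (np.int64(162), np.int64(137), np.int64(135)), (np.int64(141), np.int64(132), np.int64(132))]
```

View pics/s4.png

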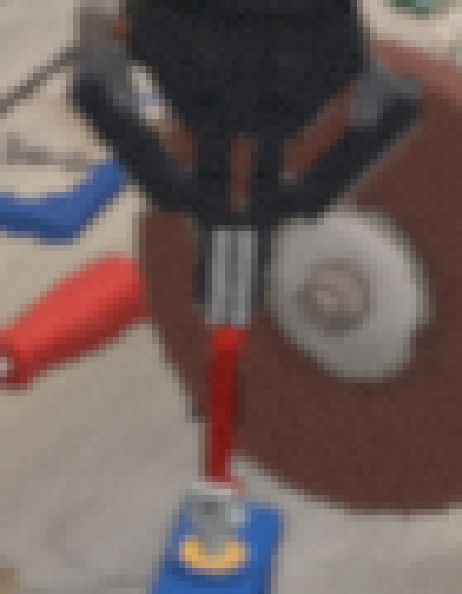

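The fingers look about 19 mm shorter than the stated TCP, so they closed just above or beside the lever tip. I'll open, go about 18 mm lower and close gently.

{"op": "carry_out", "data": {"targets": [[0,0,0,0,0,0],[0,0,0,0,0,0],[0,0,0,0,0,0],[0,0,0,0,0,0],[0,0,-0.06,0,0,0],[0,0,-0.06,0,0,0],[0,0,0,0,0,0]], "jaw": 40, "newtons": 30}}

```text
t: 6.38
ee_pos: [0.51, -0.3159, 0.1309]
tcp_rot: [0.834, -0.551, -0.001, -0.0]
contact_force: [-0.7, 0.0, 0.3]
width: 0.0342
grip_force: 0.0
```

{"op": "carry_out", "data": {"targets": [[0,0,0,0,0,0],[0,0,0,0,0,0],[0,0,0,0,0,0],[0,0,0,0,0,0],[0,0,0,0,0,0]], "jaw": 0}}

```text
t: 7.0
ee_pos: [0.511, -0.3165, 0.1327]
tcp_rot: [0.834, -0.551, 0.0, -0.0]
contact_force: [-0.4, 2.0, 4.4]
width: 0.0093
grip_force: 30.3
```

```bash
python3 st.py; python3 - <<'E'
from h import *
s=get_image("scene")
a=cv2.resize(s["pixels"][110:200,360:430,::-1],None,fx=6.6,fy=6.6,interpolation=0)
cv2.imwrite("pics/s5.png",a)
E
```

```text
t 7.0 p [ 0.511  -0.3165  0.1327] F [-0.4  2.   4.4] M [ 0.528  0.104 -0.129] w 0.0093 g 30.338916778564453 j6 -2.652 yaw -66.88 tau6 -0.08
```

View pics/s5.png

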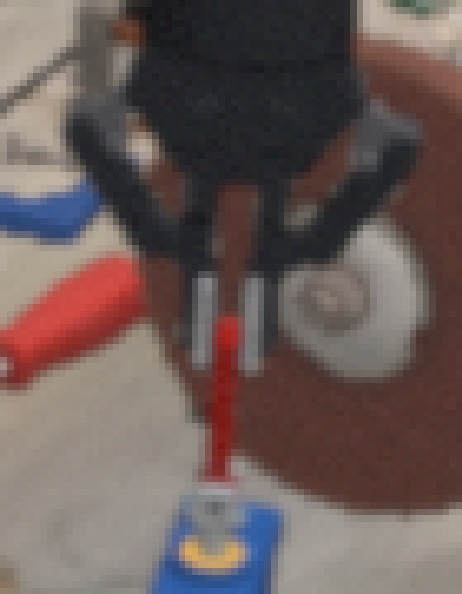

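Gripped: 9.3 mm opening at 30 N, and the lever sits between the silver pads at (394,160). Next I'll turn clockwise, following the sink of 16 mm per turn.

{"op": "carry_out", "data": {"targets": [[0,0,-0.0015,0,0,-0.15],[0,0,-0.0025,0,0,-0.3],[0,0,-0.0025,0,0,-0.3],[0,0,0,0,0,0]], "newtons": 60}}

```text
t: 7.55
ee_pos: [0.5112, -0.3165, 0.1318]
tcp_rot: [0.712, -0.703, 0.0, -0.0]
contact_force: [1.0, 2.4, 5.4]
width: 0.0081
grip_force: 63.4
```

```bash
python3 st.py
```

```text
t 7.55 p [ 0.5112 -0.3165  0.1318] F [1.  2.4 5.4] M [ 0.639 -0.009 -0.143] w 0.0081 g 63.423625230789185 j6 -2.261 yaw -89.27 tau6 0.205
```

{"op": "carry_out", "data": {"targets": [[0,0,-0.0027,0,0,-0.3],[0,0,-0.0027,0,0,-0.3],[0,0,-0.0027,0,0,-0.3],[0,0,0,0,0,0]]}}

```text
t: 8.05
ee_pos: [0.5115, -0.3166, 0.1306]
tcp_rot: [-0.528, 0.849, -0.0, 0.001]
contact_force: [1.0, 2.7, 4.2]
width: 0.008
grip_force: 63.4
```

```bash
python3 st.py
```

```text
t 8.05 p [ 0.5115 -0.3166  0.1306] F [1.  2.7 4.2] M [ 0.613 -0.229 -0.094] w 0.008 g 63.427019119262695 j6 -1.791 yaw 243.79 tau6 0.14
```

{"op": "carry_out", "data": {"targets": [[0,0,-0.0027,0,0,-0.3],[0,0,-0.0027,0,0,-0.3]]}}

```text
t: 8.3
ee_pos: [0.5116, -0.3167, 0.1298]
tcp_rot: [-0.387, 0.922, -0.0, 0.001]
contact_force: [2.0, 2.8, 5.5]
width: 0.0082
grip_force: 63.4
```

```bash
python3 st.py;  python3 - <<'E'
from h import *
s=get_image("scene")["pixels"].astype(int)
m=(s[...,0]-np.maximum(s[...,1],s[...,2]))>60
for v in range(156,186,4): print(v,np.where(m[v,380:412])[0]+380)
E
python3 st.py; sed -i 's/^q=sense.*;print/q=sense();print/' st.py
```

```text
t 8.3 p [ 0.5116 -0.3167  0.1298] F [2.  2.8 5.5] M [ 0.476 -0.3    0.078] w 0.0082 g 63.41230273246765 j6 -1.473 yaw 225.57 tau6 -0.983
156 [380 381]
160 []
164 []
168 [390 391 397]
172 [390 391 392 396 397]
176 [390 391 392 395 396 397]
180 [390 391 392 393 394 395 396]
184 [392 393 394]
t 8.35 p [ 0.5116 -0.3167  0.1298] F [1.4 2.9 4.4] M [ 0.597 -0.312 -0.057] w 0.0083 g 63.43681812286377 j6 -1.469 yaw 225.36 tau6 0.369
```

{"op": "carry_out", "data": {"targets": [[0,0,-0.0027,0,0,-0.3],[0,0,-0.0027,0,0,-0.3],[0,0,0,0,0,0]]}}

```text
t: 8.72
ee_pos: [0.5117, -0.3169, 0.129]
tcp_rot: [-0.241, 0.971, -0.001, 0.001]
contact_force: [2.7, 1.7, 5.1]
width: 0.0083
grip_force: 63.4
```

```bash
python3 st.py
```

```text
t 8.72 p [ 0.5117 -0.3169  0.129 ] F [2.7 1.7 5.1] M [ 0.423 -0.56  -0.103] w 0.0083 g 63.427698612213135 j6 -1.164 yaw 207.9 tau6 0.198
```

{"op": "carry_out", "data": {"targets": [[0,0,-0.0013,0,0,-0.15],[0,0,-0.0013,0,0,-0.15],[0,0,-0.0013,0,0,-0.15],[0,0,-0.0013,0,0,-0.15]]}}

```text
t: 9.22
ee_pos: [0.5118, -0.3171, 0.1282]
tcp_rot: [-0.085, 0.996, -0.001, 0.001]
contact_force: [3.0, 1.4, 5.0]
width: 0.0081
grip_force: 63.4
```

```bash
python3 st.py
```

```text
t 9.22 p [ 0.5118 -0.3171  0.1282] F [3.  1.4 5. ] M [ 0.302 -0.618  0.004] w 0.0081 g 63.379504680633545 j6 -0.848 yaw 189.8 tau6 -0.475
```

{"op": "carry_out", "data": {"targets": [[0,0,-0.0013,0,0,-0.15],[0,0,-0.0013,0,0,-0.15],[0,0,-0.0013,0,0,-0.15],[0,0,-0.0005,0,0,-0.05],[0,0,-0.0005,0,0,-0.05],[0,0,-0.0005,0,0,-0.05]]}}

```text
t: 9.98
ee_pos: [0.5115, -0.3172, 0.1274]
tcp_rot: [0.073, 0.997, -0.001, 0.001]
contact_force: [3.8, 0.5, 6.4]
width: 0.0079
grip_force: 63.5
```

```bash
python3 st.py
```

```text
t 9.97 p [ 0.5115 -0.3172  0.1274] F [3.8 0.5 6.4] M [ 0.041 -0.89  -0.008] w 0.0079 g 63.454402685165405 j6 -0.532 yaw 171.64 tau6 -0.146
```

{"op": "carry_out", "data": {"targets": [[0,0,-0.0015,0,0,-0.15],[0,0,-0.0015,0,0,-0.15],[0,0,-0.0015,0,0,-0.15],[0,0,-0.0005,0,0,-0.05],[0,0,-0.0005,0,0,-0.05],[0,0,-0.0005,0,0,-0.05]]}}

```text
t: 10.72
ee_pos: [0.5115, -0.3174, 0.1266]
tcp_rot: [0.228, 0.974, -0.001, 0.001]
contact_force: [3.2, -0.1, 6.0]
width: 0.0083
grip_force: 63.5
```

```bash
python3 st.py
```

```text
t 10.72 p [ 0.5115 -0.3174  0.1266] F [ 3.2 -0.1  6. ] M [-0.012 -0.862 -0.008] w 0.0083 g 63.50821137428284 j6 -0.218 yaw 153.64 tau6 -0.141
```

{"op": "carry_out", "data": {"targets": [[0,0,-0.0015,0,0,-0.15],[0,0,-0.0015,0,0,-0.15],[0,0,-0.0015,0,0,-0.15],[0,0,-0.0005,0,0,-0.05],[0,0,-0.0005,0,0,-0.05],[0,0,-0.0005,0,0,-0.05]]}}

```text
t: 11.48
ee_pos: [0.5114, -0.3176, 0.1258]
tcp_rot: [0.378, 0.926, -0.001, 0.001]
contact_force: [2.7, -0.3, 5.5]
width: 0.0082
grip_force: 63.6
```

```bash
python3 st.py
```

```text
t 11.47 p [ 0.5114 -0.3176  0.1258] F [ 2.7 -0.3  5.5] M [-0.043 -0.716  0.088] w 0.0082 g 63.572022914886475 j6 0.097 yaw 135.62 tau6 -0.143
```

{"op": "carry_out", "data": {"targets": [[0,0,-0.0015,0,0,-0.15],[0,0,-0.0005,0,0,-0.05],[0,0,-0.0005,0,0,-0.05],[0,0,-0.0005,0,0,-0.05]]}}

```text
t: 11.98
ee_pos: [0.5114, -0.3177, 0.1254]
tcp_rot: [0.449, 0.893, -0.001, 0.001]
contact_force: [2.9, -1.3, 5.9]
width: 0.0082
grip_force: 63.6
```

```bash
python3 st.py
```

```text
t 11.97 p [ 0.5114 -0.3177  0.1254] F [ 2.9 -1.3  5.9] M [-0.17  -0.641 -0.016] w 0.0082 g 63.60707759857178 j6 0.254 yaw 126.62 tau6 -0.144
```

{"op": "carry_out", "data": {"targets": [[0,0,-0.0015,0,0,-0.15],[0,0,-0.0015,0,0,-0.15],[0,0,-0.0015,0,0,-0.15],[0,0,-0.0005,0,0,-0.05],[0,0,-0.0005,0,0,-0.05],[0,0,-0.0005,0,0,-0.05]]}}

```text
t: 12.72
ee_pos: [0.5112, -0.3178, 0.1246]
tcp_rot: [0.583, 0.812, -0.001, 0.001]
contact_force: [2.3, -0.6, 7.0]
width: 0.0084
grip_force: 63.7
```

```bash
python3 st.py
```

```text
t 12.72 p [ 0.5112 -0.3178  0.1246] F [ 2.3 -0.6  7. ] M [-0.08  -0.542  0.074] w 0.0084 g 63.72154712677002 j6 0.568 yaw 108.62 tau6 -0.13
```

{"op": "carry_out", "data": {"targets": [[0,0,-0.0015,0,0,-0.15],[0,0,-0.0015,0,0,-0.15],[0,0,-0.001,0,0,-0.05],[0,0,-0.0005,0,0,-0.05],[0,0,-0.0005,0,0,-0.05]]}}

```text
t: 13.35
ee_pos: [0.5112, -0.3179, 0.1241]
tcp_rot: [0.675, 0.738, -0.001, 0.001]
contact_force: [1.6, -0.7, 8.6]
width: 0.0081
grip_force: 64.0
```

```bash
python3 st.py
```

```text
t 13.35 p [ 0.5112 -0.3179  0.1241] F [ 1.6 -0.7  8.6] M [-0.09  -0.408  0.276] w 0.0081 g 63.96809935569763 j6 0.803 yaw 95.15 tau6 0.088
```

```bash
python3 - <<'E'
from h import *
L=[]
for _ in range(8):
    get_image("top");q=sense();L.append([q["wrist_torque"][2],q["tau"][5],q["contact_force"][2]])
print(np.round(L,3).T,np.mean(L,0))
E
```

```text
[[0.178 0.193 0.198 0.166 0.226 0.212 0.166 0.168]
 [0.304 0.266 0.204 0.192 0.19  0.19  0.19  0.19 ]
 [8.517 8.891 8.294 8.238 8.101 9.176 8.719 9.304]] [0.18836783 0.21597229 8.65517471]
```

{"op": "carry_out", "data": {"targets": [[0,0,-0.0003,0,0,-0.025],[0,0,-0.0003,0,0,-0.025],[0,0,0,0,0,0]]}}

```text
t: 14.12
ee_pos: [0.5111, -0.3179, 0.1241]
tcp_rot: [0.684, 0.73, -0.001, 0.001]
contact_force: [1.2, -1.1, 9.0]
width: 0.0077
grip_force: 64.0
```

```bash
python3 st.py; python3 - <<'E'
from h import *
L=[]
for _ in range(7):
    get_image("top");q=sense();L.append([q["wrist_torque"][2],q["tau"][5],q["contact_force"][2]])
print(np.round(L,3).T,np.mean(L,0))
E
```

```text
t 14.12 p [ 0.5111 -0.3179  0.1241] F [ 1.2 -1.1  9. ] M [-0.07  -0.353  0.242] w 0.0077 g 63.981910943984985 j6 0.828 yaw 93.7 tau6 0.272
[[0.236 0.249 0.258 0.249 0.233 0.272 0.283]
 [0.256 0.254 0.254 0.254 0.254 0.254 0.254]
 [8.323 9.043 8.169 8.72  9.023 9.363 9.383]] [0.25425969 0.25414564 8.86052245]
```

Both torque readings settle at 0.25 N m, so the bolt is snug. I'll release the lever, then nudge it along world x to feel which way it folds.

{"op": "carry_out", "data": {"targets": [[0,0,0,0,0,0],[0,0,0,0,0,0],[0,0,0,0,0,0]], "jaw": 30}}

```text
t: 14.85
ee_pos: [0.5099, -0.3162, 0.1221]
tcp_rot: [0.684, 0.729, -0.0, -0.001]
contact_force: [0.7, 1.1, -0.3]
width: 0.0258
grip_force: 0.0
```

```bash
python3 st.py
```

```text
t 14.85 p [ 0.5099 -0.3162  0.1221] F [ 0.7  1.1 -0.3] M [ 0.012  0.056 -0.028] w 0.0258 g 0.0 j6 0.83 yaw 93.62 tau6 -0.002
```

{"op": "carry_out", "data": {"targets": [[0.02,0,0,0,0,0],[0.02,0,0,0,0,0],[0.02,0,0,0,0,0],[0.01,0,0,0,0,0],[0,0,0,0,0,0]]}}

```text
t: 15.48
ee_pos: [0.5195, -0.3165, 0.1228]
tcp_rot: [0.685, 0.729, -0.001, -0.001]
contact_force: [-6.6, -0.4, 2.9]
width: 0.0257
grip_force: 2.9
```

```bash
python3 st.py
```

```text
t 15.47 p [ 0.5195 -0.3165  0.1228] F [-6.6 -0.4  2.9] M [0.055 1.268 0.036] w 0.0257 g 2.9181432723999023 j6 0.841 yaw 93.59 tau6 0.049
```

{"op": "carry_out", "data": {"targets": [[-0.04,0,0,0,0,0],[-0.04,0,0,0,0,0],[-0.03,0,0,0,0,0],[-0.02,0,0,0,0,0],[-0.02,0,0,0,0,0],[0,0,0,0,0,0]]}}

```text
t: 16.23
ee_pos: [0.4991, -0.3169, 0.1232]
tcp_rot: [0.684, 0.729, 0.0, 0.001]
contact_force: [1.9, 0.1, 0.6]
width: 0.0255
grip_force: 1.0
```

```bash
python3 st.py
```

```text
t 16.23 p [ 0.4991 -0.3169  0.1232] F [1.9 0.1 0.6] M [-0.123 -0.435 -0.015] w 0.0255 g 0.9537722736422438 j6 0.817 yaw 93.61 tau6 -0.002
```

At 2 N the lever folds towards −x; +x was the stop. I'll lift, close the jaw, come down on the +x side and sweep it down.

{"op": "carry_out", "data": {"targets": [[0.02,0,0.1,0,0,0],[0,0,0.15,0,0,0],[0,0,0.15,0,0,0],[0.15,0,0,0,0,0],[0.15,0,0,0,0,0],[0,0,0,0,0,0]]}}

```text
t: 16.98
ee_pos: [0.5477, -0.3165, 0.1835]
tcp_rot: [0.684, 0.729, -0.0, 0.0]
contact_force: [-0.6, 0.5, -0.3]
width: 0.0259
grip_force: 0.0
```

{"op": "carry_out", "data": {"targets": [[0,0,0,0,0,0],[0,0,0,0,0,0],[0,0,-0.1,0,0,0],[0,0,-0.1,0,0,0],[0,0,-0.1,0,0,0],[0,0,-0.08,0,0,0],[0,0,0,0,0,0]], "jaw": 0}}

```text
t: 17.85
ee_pos: [0.5459, -0.316, 0.1243]
tcp_rot: [0.684, 0.729, -0.0, -0.001]
contact_force: [0.3, 0.6, -0.4]
width: 0.0001
grip_force: 0.0
```

```bash
python3 st.py
```

```text
t 17.85 p [ 0.5459 -0.316   0.1243] F [ 0.3  0.6 -0.4] M [ 0.005 -0.056  0.01 ] w 0.0001 g 0.0 j6 0.866 yaw 93.61 tau6 -0.0
```

{"op": "carry_out", "data": {"targets": [[-0.06,0,0,0,0,0],[-0.055,0,0,0,0,0],[-0.06,-0.003,0,0,0,0],[-0.06,-0.003,0,0,0,0],[-0.055,-0.003,-0.025,0,0,0],[-0.055,-0.003,-0.025,0,0,0],[0,0,0,0,0,0]]}}

```text
t: 18.73
ee_pos: [0.4939, -0.3184, 0.1181]
tcp_rot: [0.685, 0.729, -0.0, -0.001]
contact_force: [1.2, -0.2, 1.0]
width: 0.0003
grip_force: 0.0
```

```bash
python3 st.py; python3 - <<'E'
from h import *
s=get_image("scene")
cv2.imwrite("pics/s6.png",cv2.resize(s["pixels"][110:220,350:440,::-1],None,fx=5,fy=5,interpolation=0))
E
```

```text
t 18.73 p [ 0.4939 -0.3184  0.1181] F [ 1.2 -0.2  1. ] M [ 0.024 -0.041  0.007] w 0.0003 g 0.004307113031245535 j6 0.811 yaw 93.57 tau6 -0.022
```

View pics/s6.png

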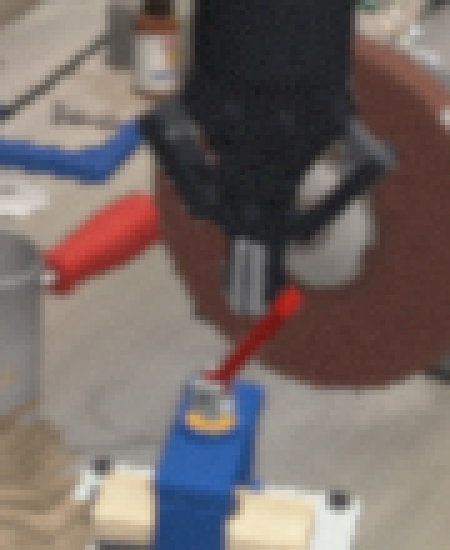

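The picture shows the lever folded about 40° with its tip at (290,298) in the crop, and the finger end resting on its upper side.

{"op": "carry_out", "data": {"targets": [[-0.045,-0.002,-0.043,0,0,0],[-0.04,-0.002,-0.05,0,0,0],[-0.023,-0.002,-0.04,0,0,0],[-0.02,-0.002,-0.04,0,0,0],[0,0,0,0,0,0]]}}

```text
t: 19.4
ee_pos: [0.4751, -0.3192, 0.0916]
tcp_rot: [0.685, 0.729, 0.0, -0.001]
contact_force: [-0.3, 0.2, -0.1]
width: -0.0
grip_force: 0.0
```

```bash
python3 st.py
```

```text
t 19.4 p [ 0.4751 -0.3192  0.0916] F [-0.3  0.2 -0.1] M [ 0.071 -0.025 -0.003] w -0.0 g 0.0 j6 0.787 yaw 93.59 tau6 -0.009
```

{"op": "carry_out", "data": {"targets": [[-0.01,0,-0.03,0,0,0],[-0.01,0,-0.03,0,0,0],[0,0,0,0,0,0]]}}

```text
t: 19.77
ee_pos: [0.4726, -0.3193, 0.083]
tcp_rot: [0.684, 0.729, 0.0, -0.0]
contact_force: [-0.2, -0.1, 0.2]
width: -0.0001
grip_force: 0.0
```

```bash
python3 st.py
```

```text
t 19.77 p [ 0.4726 -0.3193  0.083 ] F [-0.2 -0.1  0.2] M [-0.007  0.011 -0.052] w -0.0001 g 0.008994426073059003 j6 0.784 yaw 93.61 tau6 -0.004
```

```bash
python3 - <<'E'
from fit import *
s=get_image("scene")
r=np.array(s["pixels"]).astype(int);m=(r[...,0]-np.maximum(r[...,1],r[...,2]))>70
for v in range(150,200,3): print(v,np.where(m[v,385:430])[0]+385)
P=np.array([.510,-.317,.101])
for a in(40,60,75,90):
    th=np.radians(a);print(a,proj(s,P+.068*np.array([-.998*np.sin(th),-.063*np.sin(th),np.cos(th)])))
print(proj(s,P),proj(s,sense()["ee_pos"]))
E
```

```text
150 []
153 []
156 []
159 []
162 []
165 []
168 []
171 []
174 []
177 []
180 []
183 []
186 [394 395 396 397 398 399 400 401 402 414 415 416 417 418 419]
189 [397 398 399 400 401 402 403 404 405 406 407 408 409 410 411 412 413 414
 415 416 417 418]
192 []
195 []
198 []
40 [411.01665886 172.64852424]
60 [416.336675   180.75064412]
75 [418.39497702 187.36005701]
90 [418.64227639 193.87537577]
[392.8141399  187.14737308] [406.2453207  197.09716177]
```

{"op": "carry_out", "data": {"targets": [[0,0,-0.02,0,0,0],[0,0,-0.02,0,0,0],[0,0,0,0,0,0]]}}

```text
t: 20.2
ee_pos: [0.4728, -0.3194, 0.0771]
tcp_rot: [0.684, 0.729, 0.0, -0.0]
contact_force: [-0.2, -0.5, 0.3]
width: 0.0001
grip_force: 0.1
```

```bash
python3 st.py;python3 - <<'E'
from fit import *
s=get_image("scene")
cv2.imwrite("pics/s7.png",cv2.resize(s["pixels"][110:220,350:440,::-1],None,fx=5,fy=5,interpolation=0))
E
```

```text
t 20.2 p [ 0.4728 -0.3194  0.0771] F [-0.2 -0.5  0.3] M [ 0.009  0.017 -0.005] w 0.0001 g 0.09880399714347732 j6 0.784 yaw 93.61 tau6 -0.0
```

View pics/s7.png

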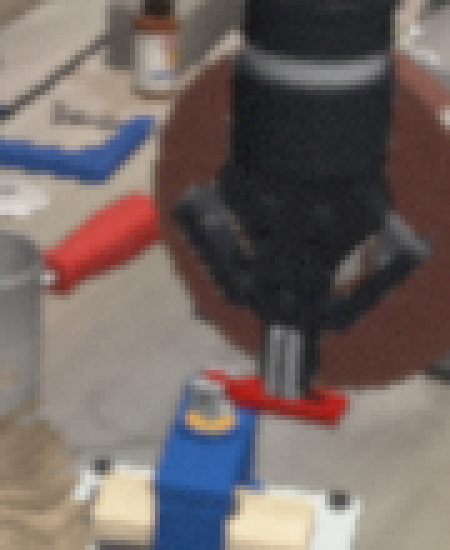

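The lever is nearly level, from (210,380) to (345,408) in the crop, with the finger end on top. I'll press on in small steps until it meets the stop.

{"op": "carry_out", "data": {"targets": [[0,0,-0.015,0,0,0],[0,0,-0.015,0,0,0],[0,0,0,0,0,0]]}}

```text
t: 20.62
ee_pos: [0.4729, -0.3198, 0.0744]
tcp_rot: [0.684, 0.729, -0.0, 0.0]
contact_force: [-4.7, 1.5, 13.3]
width: -0.0001
grip_force: 6.8
```

```bash
python3 st.py;cat > red.py <<'E'
from h import *
s=get_image("scene")
r=np.array(s["pixels"]).astype(int);m=(r[...,0]-np.maximum(r[...,1],r[...,2]))>70
for v in range(182,200): print(v,(np.where(m[v,385:430])[0]+385)[[0,-1]] if m[v,385:430].any() else '')
E
python3 red.py
```

```text
t 20.62 p [ 0.4729 -0.3198  0.0744] F [-4.7  1.5 13.3] M [0.476 0.969 0.057] w -0.0001 g 6.751186552974104 j6 0.784 yaw 93.62 tau6 0.021
182 
183 
184 [392 393]
185 [392 394]
186 [394 401]
187 [395 402]
188 [395 402]
189 [396 402]
190 [397 418]
191 [400 418]
192 [403 418]
193 [407 418]
194 [411 417]
195 [415 416]
196 
197 
198 
199
```

13 N upward is well above the folding force, so the lever is on its stop. I'll lift clear and check.

{"op": "carry_out", "data": {"targets": [[0,0,0.1,0,0,0],[0,0,0.25,0,0,0],[0,0,0.3,0,0,0],[0,0,0.3,0,0,0],[0,0,0.3,0,0,0],[-0.3,0,0.1,0,0,0],[-0.3,0,0,0,0,0],[-0.3,0,0,0,0,0],[-0.2,0,0,0,0,0],[0,0,0,0,0,0]]}}

```text
t: 21.92
ee_pos: [0.3068, -0.3195, 0.2761]
tcp_rot: [0.685, 0.728, 0.0, 0.001]
contact_force: [0.8, -0.6, 0.4]
width: 0.0002
grip_force: 0.0
```

```bash
python3 st.py; python3 red.py; python3 - <<'E'
from fit import *
s=get_image("scene");t=get_image("top")
for al in (75,80,85,90,95):
    for r in fit([s],[(386,176,424,202)],[.510,-.317,.101],np.radians([183.6]),al0=np.radians(al))[:1]: print(al,np.round(r,4))
a=cv2.resize(s["pixels"][150:230,350:440,::-1],(396,352),interpolation=2);b=cv2.resize(t["pixels"][180:260,345:435,::-1],(396,352),interpolation=2)
cv2.imwrite("pics/s8.png",np.hstack([a,b]))
E
```

```text
t 21.93 p [ 0.3068 -0.3195  0.2761] F [ 0.8 -0.6  0.4] M [-0.024 -0.051  0.064] w 0.0002 g 0.0 j6 0.537 yaw 93.48 tau6 -0.095
182 
183 
184 [392 393]
185 [392 395]
186 [394 402]
187 [395 402]
188 [395 403]
189 [396 415]
190 [397 418]
191 [400 418]
192 [403 418]
193 [408 418]
194 [412 417]
195 [416 416]
196 
197 
198 
199 
75 [31.4155  3.2044  0.51   -0.3132  0.0955  1.309 ]
80 [25.2216  3.2044  0.5117 -0.3138  0.0982  1.3963]
85 [22.0147  3.2044  0.5132 -0.3163  0.1002  1.4835]
90 [21.0023  3.2044  0.516  -0.3227  0.1     1.5708]
95 [22.3641  3.2044  0.5153 -0.3207  0.1046  1.6581]
```

View pics/s8.png

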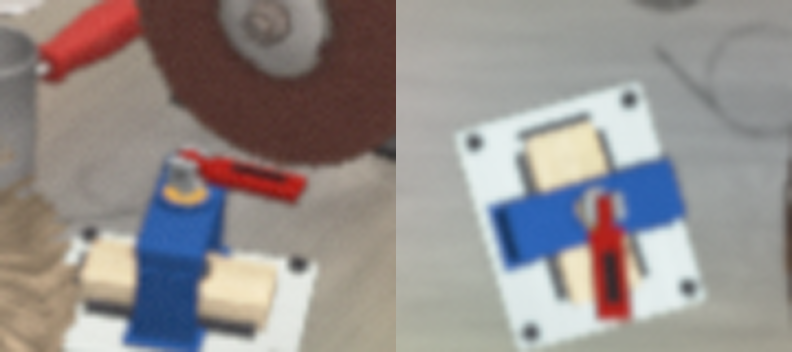

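The lever lies level: the best single-view fit is 90°, and the top view shows it pointing along −x. The wood is in place and the arm is clear.

```bash
python3 -c "from rig import close_job; print(close_job())"
```

```text
the job is handed in; nothing more can be done
None
```

The pine offcut is clamped and the job is handed in, with no verdict shown: the bolt was snugged to about 0.25 N m, the lever pressed down to its stop and lying level, and the arm left clear at about 22 s.

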